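# Issue a stock bin and set the colour wheel

### The job

Slide the bin that stands in the white frame sideways along the bench, without lifting it, until it is fully inside the yellow frame, and turn the console's colour wheel until the colour of that bin alone fills the window. Either may be done first; leave everything else where it is.

Things in the scene. Friction and masses are not known exactly. Their poses are not given: they have to be found in the camera images.
- wheel: Indicator wheel on the console: disc of 170 mm diameter with four coloured quarters. Origin at the centre of its underside, z = axis pointing out of the sloping face, coloured face at z = 8 mm. Turns both ways without stops or clicks, light friction (0.06 N m), stays where left. Anticlockwise seen from outside: white centred on its +x, green +y, red -x, blue -y.
- console: Fixed grey console, 210 mm square seen along its face, which slopes 0.52 rad: low towards the console's -x (32 mm high there), high towards +x (about 140 mm). It stands so that -x looks sideways to the middle of the bench. Origin at the centre of its underside; the wheel's centre is above it, about 92 mm up.
- wheel_grip (a point): On the wheel's axis, inside its orange bar grip, at z = 40 mm of the wheel: a good height to grip. The bar is 16 mm thick (wheel y), 50 mm long (wheel x) and reaches from the face to z = 56 mm; it turns the wheel. Axes as wheel.
- window (a point): Centre of the fixed black window frame over the disc, on the console's uphill side, 65 mm from the wheel's axis. Opening 40 mm wide, from 50 to 80 mm from the axis; the frame's bars cover 44 to 92 mm from the axis, 26 mm to either side, up to 16 mm above the wheel's origin plane. Axes as console.
- mark_start: White painted frame flat on the bench, 200 x 150 mm inside (x, y), on which the bin to be issued stands at the start. Origin at its centre.
- mark_goal: Yellow painted frame flat on the bench, 200 x 150 mm inside (x, y), beside the white one (to its left or right, 200 to 250 mm away). Origin at its centre. Where the bin must end.
- sector_white (a point): Middle of the white quarter of the wheel, on its face, 65 mm from the axis; moves with the wheel. Axes as wheel. The idle colour, at the window at the start.
- sector_green (a point): Middle of the green quarter of the wheel, on its face, 65 mm from the axis; moves with the wheel. Axes as wheel.
- sector_red (a point): Middle of the red quarter of the wheel, on its face, 65 mm from the axis; moves with the wheel. Axes as wheel.
- sector_blue (a point): Middle of the blue quarter of the wheel, on its face, 65 mm from the axis; moves with the wheel. Axes as wheel.
- bin_green: Loose green bin with bolts (part of it), 0.3 to 0.65 kg, 150 mm long (x), 100 mm wide (y), walls to 60 mm, low front at -x. A grip board stands along its middle: 14 mm thick (y), x -35 to +65 mm, top at 104 mm. Origin: centre of the underside. One of the three bins stands in the white frame, the others are parked elsewhere on the bench.
- bin_red: Loose red bin with bolts (part of it), 0.3 to 0.65 kg, 150 mm long (x), 100 mm wide (y), walls to 60 mm, low front at -x. A grip board stands along its middle: 14 mm thick (y), x -35 to +65 mm, top at 104 mm. Origin: centre of the underside. One of the three bins stands in the white frame, the others are parked elsewhere on the bench.
- bin_blue: Loose blue bin with bolts (part of it), 0.3 to 0.65 kg, 150 mm long (x), 100 mm wide (y), walls to 60 mm, low front at -x. A grip board stands along its middle: 14 mm thick (y), x -35 to +65 mm, top at 104 mm. Origin: centre of the underside. One of the three bins stands in the white frame, the others are parked elsewhere on the bench.
- spanner: Bystander: steel open-ended spanner, 160 mm long, lying flat. Loose; leave alone.
- tape: Bystander: roll of orange tape, 84 mm across, 30 mm high. Loose; leave alone.
- jar: Bystander: closed jar, 60 mm across, 90 mm high. Loose; leave alone.
- padlock: Bystander: brass padlock standing upright, 46 mm wide, 75 mm high. Loose; leave alone.
- carton: Bystander: small cardboard box 110 x 80 x 60 mm. Loose; leave alone.
- torch: Bystander: yellow and black torch, 160 mm long. Loose; leave alone.
Mind the look-alikes: they are no part of the job. There is more than one size of the bin_green; the job needs the larger.

How it is judged:
At the end, for the whole second after the job is handed in: The bin that began in the white frame rests flat and upright on the bench inside the yellow frame (centre within 35 mm of the frame's, turned at most 0.4 rad), no other bin stands in the white frame, and the wheel is still with the middle of that bin's colour within 28 mm of the window's centre (((horizontal distance between bin_green and mark_goal below 0.035 m and angle between the x axis of bin_green and the x axis of mark_goal, either way round below 0.4 rad and height (world z) of bin_green below 0.006 m and angle between bin_green's own z axis and vertical below 0.06 rad and linear speed of bin_green below 0.02 m/s and distance between sector_green and window below 0.028 m and angular speed of wheel below 0.1 rad/s and horizontal distance between each of bin_red, bin_blue and mark_start above 0.1 m) or (horizontal distance between bin_red and mark_goal below 0.035 m and angle between the x axis of bin_red and the x axis of mark_goal, either way round below 0.4 rad and height (world z) of bin_red below 0.006 m and angle between bin_red's own z axis and vertical below 0.06 rad and linear speed of bin_red below 0.02 m/s and distance between sector_red and window below 0.028 m and angular speed of wheel below 0.1 rad/s and horizontal distance between each of bin_green, bin_blue and mark_start above 0.1 m) or (horizontal distance between bin_blue and mark_goal below 0.035 m and angle between the x axis of bin_blue and the x axis of mark_goal, either way round below 0.4 rad and height (world z) of bin_blue below 0.006 m and angle between bin_blue's own z axis and vertical below 0.06 rad and linear speed of bin_blue below 0.02 m/s and distance between sector_blue and window below 0.028 m and angular speed of wheel below 0.1 rad/s and horizontal distance between each of bin_green, bin_red and mark_start above 0.1 m))); the robot touches nothing.
It fails at once if the bin is lifted off the bench (more than 12 mm) or tipped (more than 0.3 rad) (height (world z) of any of bin_green, bin_red, bin_blue above 0.012 m or angle between any of bin_green, bin_red, bin_blue's own z axis and vertical above 0.3 rad).
It fails at once if a parked bin is moved more than 20 mm as well (distance of each of bin_green, bin_red from where it was at the start of the episode above 0.02 m or distance of each of bin_green, bin_blue from where it was at the start of the episode above 0.02 m or distance of each of bin_red, bin_blue from where it was at the start of the episode above 0.02 m).
It fails at once if a bystander is moved more than 20 mm (distance of any of spanner, tape, jar, padlock, carton, torch from where it was at the start of the episode above 0.02 m).
It also fails if it takes over 64 s, if anything falls off the work surface, if the arm or the gripper's body presses on something with over 40 N, if the wrist force passes 120 N, or if a joint passes its speed limit or range.

### The arm

A 6-joint arm with a two-finger parallel gripper is mounted at the origin on the work surface. World frame = base frame: x ahead of the robot, y to its left, z up, the work surface at z = 0. Lengths are in m, angles in rad, forces in N, time in s.
With the tool pointing down it reaches from about 0.35 to 0.775 m from the base axis. Payload 7.3 kg.
Tool frame: the origin (TCP) lies between the finger pads; the fingertips stand 8 mm ahead of it and the grasp point (between the pads) lies 11 mm behind it (robot.nose_length is the distance from the TCP to the fingertips, in m); z points along the fingers, y is the line along which they close (so a half turn about z gives the same grasp; the last joint's range is limited). The gripper opens to 92 mm and grips with 3 to 60 N. Pads are 19 mm wide; open, the fingers measure 130 mm over their backs; the gripper's body (75 mm by 190 mm) begins 47 mm behind the grasp point.
Start: joints at [-1.386, 0.342, 1.524, -0, 1.275, -0.146], TCP at [0.171, -0.497, 0.235] pointing down, gripper open.
Joint ranges: [-2.53, 2.53], [-0.77, 2.02], [0.04, 2.7], [-1, 4.14], [0.28, 2.66], [-3.11, 3.11]. Speed limits (rad/s): [2.57, 2.57, 3.14, 3.14, 3.14, 3.14].

### API

Orientations are given as [roll, pitch, yaw] about the fixed x, y, z axes, in that order (R = Rz(yaw) Ry(pitch) Rx(roll)).
In Python, from cell import robot gives the robot as it stands. The module is installed in compiled form; this text tells all that it offers.
- The arm moves only by the shell command python3 -m jog 'ROWS' [FORCE]. ROWS is JSON, a list that holds one entry, the list of rows, each a list of 5 numbers: the gripper's target within -1 to 1 (fully open at 1, half-way at 0, shut at -1), then the shift along the tool's x, y, z in m, then the turn about the tool's z in rad. A call has 1 to 5 rows; each row is the pose to reach, as a shift and turn from the pose commanded when the call began, along the tool's axes at that moment; what a row does not reach only later rows make up. A row lasts 1/12 s, in which the tool goes at most 41.7 mm and 7.16 degrees, less where a joint would pass 70% of its speed; a pose out of reach is approached as far as the arm can. A call with a gripper value outside its range is refused whole. The fingers move at their own pace and stop on an object; FORCE is the grip in N (left out, the last holds). Time passes only in rows, so rows that repeat a pose let the fingers close. It gives the time, the measured TCP pose, the force, the opening and the grip force at its end, in the units of the state.
- robot.observe(): the state, without advancing time (a new reading comes with each control period).
- robot.read_camera(name): name is "side" or "top"; returns the picture (420x560x3 uint8, red, green, blue); there is no depth.
- robot.camera_model(name): a dict with "camera_matrix" (3x3 intrinsics, pixels), "position" and "attitude" of the camera in the world. Camera axes: x right, y down, z forward; pixel columns grow to the right and rows downward; lengths in m; the calibration is good to about 2 mm. A picture is of the moment at which its call begins. camera_model takes no time and is no camera call.
- robot.hand_in(): hands the job in; it is judged then, once.
The state is a dict: "time": time; "qpos": joint angles; "qvel": joint speeds; "joint_efforts": joint torques, N m; "tool_pos": TCP position; "tool_rot": TCP orientation; "contact_force": force on the tool from outside, world axes, zero at the start; "torque": the same for the moment, N m; "opening": finger opening in m; "grip_force": force on a finger pad.
Only numpy, scipy, OpenCV 4.12 (cv2) and the standard library are available. Lean on these libraries where they do the work, as an engineer would, in place of code of your own. Each camera call takes 0.05 s, during which the arm holds its last target. There are 200 camera calls.

## Working session

There is one attempt and no reset: what is moved stays moved. The work goes in short steps, Python scripts to look and compute and a shell command to move; the robot and the scene stay as the last step left them, time stands still between calls to the robot, and variables do not carry over. Pictures are saved under pics/ and viewed, at most 10 in all, crops included, and the job is handed in when it is done.

```bash
mkdir -p pics
python3 - <<'E'
from cell import robot
import cv2
for n in("top","side"):
    cv2.imwrite(f"pics/{n}0.png",robot.read_camera(n)[:,:,::-1]); m=robot.camera_model(n); print(n,m)
print(robot.observe())
E
```

```text
top {'camera_matrix': array([[379.31094627,   0.        , 285.69813015],
       [  0.        , 379.31094627, 209.27227296],
       [  0.        ,   0.        ,   1.        ]]), 'position': array([0.39814384, 0.02345073, 1.19295944]), 'attitude': array([-2.99771008e+00, -1.75815701e-03, -1.55920335e+00])}
side {'camera_matrix': array([[396.39192816,   0.        , 275.52370787],
       [  0.        , 396.39192816, 208.03961296],
       [  0.        ,   0.        ,   1.        ]]), 'position': array([-0.14556346,  0.76540908,  0.75832378]), 'attitude': array([-2.1352702 ,  0.01864662, -2.40305968])}
{'time': 0.1, 'qpos': array([-1.38595495e+00,  3.42655481e-01,  1.52490058e+00, -8.33463743e-06,
        1.27541956e+00, -1.45996657e-01]), 'qvel': array([-0.00199753, -0.00035155, -0.00143566, -0.00050447, -0.00044481,
        0.00235096]), 'joint_efforts': array([ 1.76556321e-03, -4.32005882e+01, -2.44693029e+01,  7.19596515e-02,
        5.25688590e-02, -3.73398439e-05]), 'tool_pos': array([ 0.17049423, -0.49617554,  0.2341205 ]), 'tool_rot': array([-3.14022324e+00, -1.93306435e-04,  3.30840334e-01]), 'contact_force': array([ 0.64377566, -0.35769967, -0.83416039]), 'torque': array([0.03024081, 0.07593169, 0.05857647]), 'grip_force': 0.0, 'opening': 0.0919912852905367}
```

View pics/top0.png

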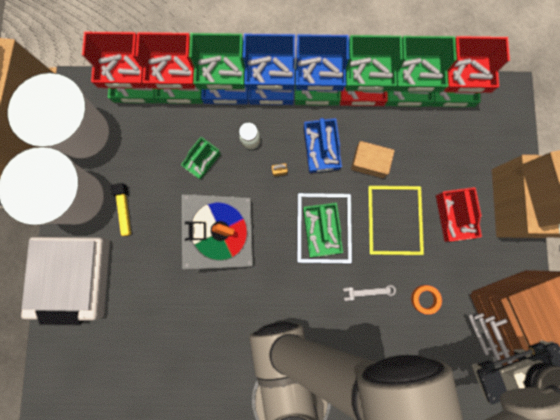

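View pics/side0.png

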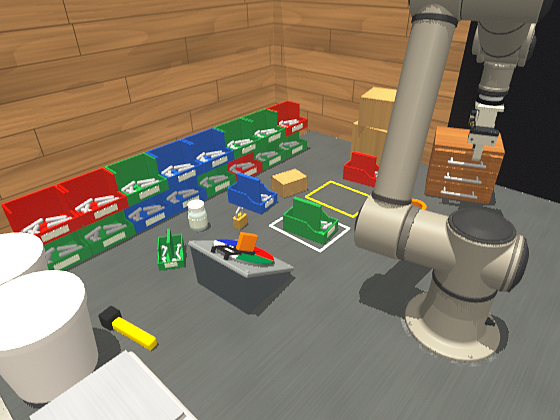

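The top view shows the large green bin in the white frame at (323,228) and the yellow frame at (397,220). The wheel is at (222,230), with its window on the left at (196,231), so uphill is +y. The small green bin at (201,157) is a decoy.

```bash
cat > h.py <<'E'
from cell import robot
import cv2, numpy as np
from scipy.spatial.transform import Rotation as R
def pl(n,uv,z):
    m=robot.camera_model(n); d=R.from_euler('xyz',m['attitude']).apply(np.linalg.inv(m['camera_matrix'])@[*uv,1]); p=m['position']
    return p+d*(z-p[2])/d[2]
def pr(n,P):
    m=robot.camera_model(n); c=R.from_euler('xyz',m['attitude']).inv().apply(np.array(P)-m['position']); q=m['camera_matrix']@c; return q[:2]/q[2]
E
python3 - <<'E'
from h import *
a=cv2.imread('pics/top0.png'); hsv=cv2.cvtColor(a,cv2.COLOR_BGR2HSV)
def big(mask,x0,y0,x1,y1):
    m=np.zeros(mask.shape,np.uint8); m[y0:y1,x0:x1]=mask[y0:y1,x0:x1]
    return m
def rect(mask,z,nm):
    pts=cv2.findNonZero(mask)[:,0]; W=np.float32([pl('top',p,z)[:2] for p in pts]); r=cv2.minAreaRect(W); print(nm,np.round(r[0],4),np.round(r[1],3),round(r[2],1),len(pts))
rect(big(cv2.inRange(hsv,(20,120,120),(35,255,255)),360,178,432,262),0,'goal')
rect(big(cv2.inRange(hsv,(0,0,200),(180,50,255)),293,188,357,268),0,'start')
rect(big(cv2.inRange(hsv,(45,80,40),(85,255,255)),293,188,357,268),.06,'bin@.06')
rect(big(cv2.inRange(hsv,(5,150,150),(18,255,255)),195,210,250,250),.13,'bar')
c=cv2.resize(a[175:275,175:365],None,fx=4,fy=4,interpolation=cv2.INTER_CUBIC); cv2.imwrite('pics/c1.png',c)
s=cv2.imread('pics/side0.png')
cv2.imwrite('pics/c2.png',cv2.resize(s[175:315,180:360],None,fx=4,fy=4,interpolation=cv2.INTER_CUBIC))
E
```

```text
goal [ 0.5422 -0.324 ] [0.218 0.171] 0.2 895
start [ 0.5148 -0.0975] [0.166 0.217] 89.4 734
bin@.06 [ 0.5026 -0.0886] [0.154 0.105] 7.7 1309Traceback (most recent call last):
  File "<stdin>", line 11, in <module>
  File "<stdin>", line 7, in rect
  File "h.py", line 5, in pl
    m=robot.camera_model(n); d=R.from_euler('xyz',m['attitude']).apply(np.linalg.inv(m['camera_matrix'])@[*uv,1]); p=m['position']
ValueError: time passes only in moves, steps and waits
```

```bash
sed -i 's/^def pl/M={n:robot.camera_model(n) for n in ("top","side")}\ndef pl/; s/m=robot.camera_model(n);/m=M[n];/' h.py
python3 - <<'E'
from h import *
a=cv2.imread('pics/top0.png'); hsv=cv2.cvtColor(a,cv2.COLOR_BGR2HSV)
m=cv2.inRange(hsv,(3,150,120),(18,255,255))[205:255,190:255]
pts=cv2.findNonZero(m)[:,0]+[190,205]; W=np.float32([pl('top',p,.125)[:2] for p in pts]); print(cv2.minAreaRect(W),len(pts))
print(pl('top',(216,231),.04))
cv2.imwrite('pics/c1.png',cv2.resize(a[175:275,175:365],None,fx=4,fy=4,interpolation=cv2.INTER_CUBIC))
s=cv2.imread('pics/side0.png')
cv2.imwrite('pics/c2.png',cv2.resize(s[175:315,180:360],None,fx=4,fy=4,interpolation=cv2.INTER_CUBIC))
E
```

```text
((0.476249098777771, 0.18552130460739136), (0.09630174934864044, 0.04980570450425148), 39.925941467285156) 208
[0.49583776 0.23480789 0.04      ]
```

View pics/c1.png

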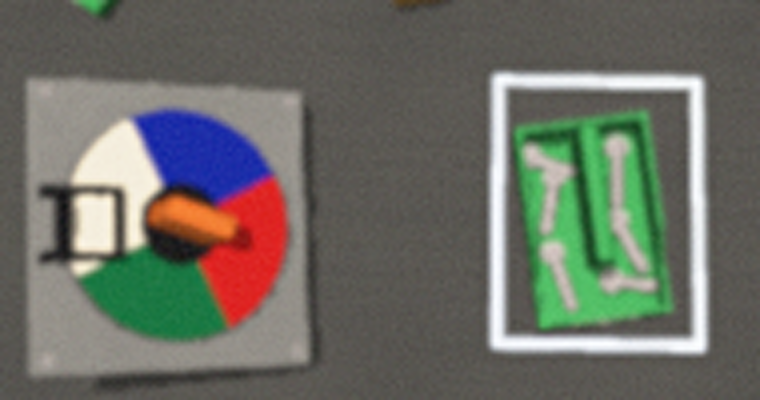

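View pics/c2.png

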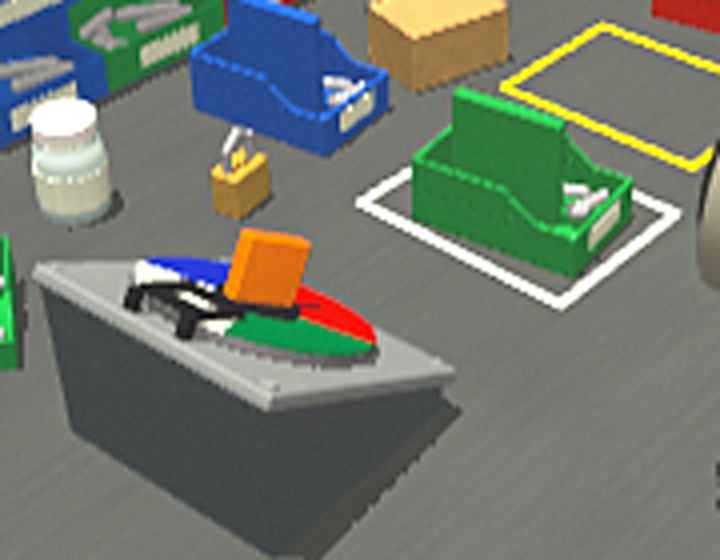

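The crop shows white at the window, with sector boundaries at about (85,278), (133,118), (275,178) and (228,328). Green is one quarter anticlockwise from white. The bin leans about 7° and its low front faces the robot.

Run:
```python
from h import *
f=lambda c:(c[0]/4+175-.375,c[1]/4+175-.375)
g=lambda c:(c[0]/4+180-.375,c[1]/4+175-.375)
n=np.array([0,-np.sin(.52),np.cos(.52)]); u=np.array([0,np.cos(.52),np.sin(.52)]); v=np.cross(n,u)
C=pl('top',f((180,225)),.099)
print('C',C)
def onp(c,P0):
    o=M['top']['position']; d=pl('top',f(c),0)-o; return o+d*((P0-o)@n)/(d@n)
corn=[onp(c,C) for c in((70,215),(290,225),(180,110),(180,341))]
print('disc extents',[ (round((p-C)@u,3),round((p-C)@v,3)) for p in corn])
for c in((85,278),(133,118),(275,178),(228,328)):
    p=onp(c,C)-C; print(np.degrees(np.arctan2(p@v,p@u)).round(1),np.linalg.norm(p).round(3))
print('win',[( (onp(c,C)-C)@u, (onp(c,C)-C)@v) for c in((95,225),)])
T=C+.048*n; print('bar top',T,pr('top',T), 'side px',pr('side',T),' seen top-face mid crop2 ~',g((275,236)), 'C side',pr('side',C))
y=.125; ex=np.array([np.cos(y),np.sin(y),0]); B=np.array([.5026,-.0886,.104])
for s in(-.035,.065): print('board',s,pr('side',B+s*ex),pr('top',B+s*ex))
print('seen side',g((562,128)),g((455,90)))
print('ctr',B+.015*ex)
```

```text
C [0.4913233  0.21353574 0.099     ]
disc extents [(np.float64(0.081), np.float64(-0.003)), (np.float64(-0.087), np.float64(-0.005)), (np.float64(0.003), np.float64(-0.084)), (np.float64(-0.003), np.float64(0.083))]
30.9 0.079
-62.9 0.084
-151.8 0.083
118.4 0.083
win [(np.float64(0.06249472814100481), np.float64(0.003345390621632638))]
bar top [0.4913233  0.1896855  0.14065532] [225.6453087  229.67194975] side px [248.4836788 232.8632654]  seen top-face mid crop2 ~ (248.375, 233.625) C side [242.96677109 249.45738815]
board -0.035 [319.35107934 204.91613601] [325.90597175 240.13535733]
board 0.065 [292.41282373 195.92075464] [321.49151912 205.88833384]
seen side (320.125, 206.625) (293.375, 197.125)
ctr [ 0.51748297 -0.08672988  0.104     ]
```

```bash
J="python3 -m jog"; python3 -m jog '[[[0,0.031,-0.018,0,0],[0,0.062,-0.036,0,0],[0,0.092,-0.055,0,0],[0,0.123,-0.073,0,0],[0,0.154,-0.091,0,0]]]' 20
python3 -m jog '[[[0,0.031,-0.018,0,0],[0,0.062,-0.036,0,0],[0,0.092,-0.055,0,0],[0,0.123,-0.073,0,0],[0,0.154,-0.091,0,0]]]'
python3 -m jog '[[[-0.1,0.031,-0.018,0,0],[-0.1,0.062,-0.036,0,0],[-0.1,0.092,-0.055,0,0],[-0.1,0.123,-0.073,0,0],[-0.1,0.153,-0.092,0,0]]]'
python3 -m jog '[[[-0.1,0,0,0,0.1],[-0.1,0,0,0,0.206],[-0.1,0,0,0,0.206],[-0.1,0,0,0,0.206]]]'
```

```text
time: 0.52
tool_pos: [0.2872, -0.3589, 0.2344]
tool_rot: [-3.141, 0.0, 0.33]
contact_force: [0.4, -0.8, 0.1]
opening: 0.063
grip_force: 0.0
time: 0.93
tool_pos: [0.4034, -0.2227, 0.2346]
tool_rot: [-3.141, 0.0, 0.331]
contact_force: [-0.1, -0.6, -0.1]
opening: 0.0459
grip_force: 0.0
time: 1.35
tool_pos: [0.5184, -0.086, 0.2344]
tool_rot: [-3.141, 0.0, 0.331]
contact_force: [0.4, 0.7, -0.7]
opening: 0.0413
grip_force: 0.0
time: 1.68
tool_pos: [0.5174, -0.0875, 0.2343]
tool_rot: [-3.141, 0.001, 0.128]
contact_force: [-0.3, -0.4, 0.8]
opening: 0.0416
grip_force: 0.0
```

```bash
python3 -m jog '[[[-0.1,0,0,0.03,0],[-0.1,0,0,0.06,0],[-0.1,0,0,0.09,0],[-0.1,0,0,0.11,0],[-0.1,0,0,0.12,0]]]'
python3 -m jog '[[[-0.1,0,0,0.015,0],[-0.1,0,0,0.03,0],[-0.1,0,0,0.036,0],[-0.1,0,0,0.036,0]]]'
python3 -m jog '[[[-0.4,0,0,0,0],[-0.6,0,0,0,0],[-0.8,0,0,0,0],[-1,0,0,0,0],[-1,0,0,0,0]]]' 20
python3 -m jog '[[[-1,0,0,0,0],[-1,0,0,0,0],[-1,0,0,0,0]]]'
python3 - <<'E'
from h import *
t=robot.read_camera('side')[:,:,::-1]; cv2.imwrite('pics/s1.png',cv2.resize(t[130:290,240:420],None,fx=3,fy=3,interpolation=cv2.INTER_CUBIC))
E
```

```text
time: 2.1
tool_pos: [0.5157, -0.0877, 0.112]
tool_rot: [-3.14, 0.004, 0.127]
contact_force: [-0.9, -0.3, -0.5]
opening: 0.0415
grip_force: 0.0
time: 2.43
tool_pos: [0.517, -0.0878, 0.078]
tool_rot: [-3.141, 0.002, 0.126]
contact_force: [-1.0, -0.7, 1.3]
opening: 0.0414
grip_force: 0.0
time: 2.85
tool_pos: [0.5181, -0.088, 0.0794]
tool_rot: [3.14, -0.001, 0.125]
contact_force: [-0.5, 1.9, -3.6]
opening: 0.0137
grip_force: 20.0
time: 3.1
tool_pos: [0.5178, -0.0879, 0.0791]
tool_rot: [3.141, -0.001, 0.125]
contact_force: [0.9, -2.6, 4.0]
opening: 0.0139
grip_force: 20.0
```

View pics/s1.png

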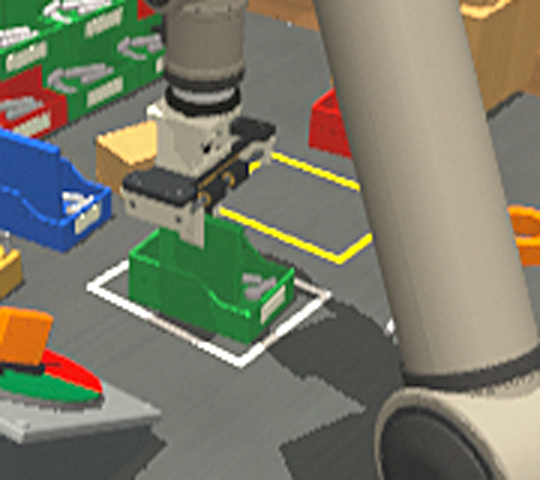

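The picture shows the board gripped, with the bin flat in the white frame. Next I slide it.

```bash
python3 -m jog '[[[-1,0.0005,0.006,0,0],[-1,0.001,0.02,0,0],[-1,0.002,0.035,0,0],[-1,0.002,0.05,0,0],[-1,0.003,0.065,0,0]]]'
python3 -m jog '[[[-1,0,0.015,0,0],[-1,0.001,0.03,0,0],[-1,0.002,0.045,0,0],[-1,0.002,0.06,0,0],[-1,0.003,0.075,0,0]]]'
python3 -m jog '[[[-1,0,0.015,0,0],[-1,0.001,0.03,0,0],[-1,0.002,0.045,0,0],[-1,0.003,0.06,0,0],[-1,0.003,0.075,0,0]]]'
python3 -m jog '[[[-1,0.001,0.012,0,0.02],[-1,0.001,0.02,0,0.05],[-1,0.001,0.024,0,0.09],[-1,0.001,0.024,0,0.125],[-1,0.001,0.024,0,0.125]]]'
python3 -m jog '[[[-1,0,0,0,0],[-1,0,0,0,0],[-1,0,0,0,0]]]'
```

```text
time: 3.57
tool_pos: [0.5285, -0.1517, 0.0789]
tool_rot: [-3.14, 0.0, 0.125]
contact_force: [0.7, 3.0, -0.0]
opening: 0.0142
grip_force: 20.1
time: 3.98
tool_pos: [0.5407, -0.227, 0.0786]
tool_rot: [-3.141, 0.001, 0.124]
contact_force: [0.7, 1.3, -2.5]
opening: 0.0137
grip_force: 20.0
time: 4.4
tool_pos: [0.5532, -0.3012, 0.0785]
tool_rot: [-3.141, 0.0, 0.125]
contact_force: [-0.8, 13.2, 12.5]
opening: 0.0138
grip_force: 20.0
time: 4.82
tool_pos: [0.557, -0.3254, 0.0785]
tool_rot: [3.14, -0.0, -0.003]
contact_force: [-0.0, -2.4, 1.1]
opening: 0.014
grip_force: 20.0
time: 5.07
tool_pos: [0.5571, -0.3238, 0.0784]
tool_rot: [3.141, 0.0, 0.0]
contact_force: [-0.6, -2.4, -0.0]
opening: 0.014
grip_force: 20.0
```

```bash
python3 -m jog '[[[-0.6,0,0,0,0],[-0.3,0,0,0,0],[-0.1,0,0,0,0],[-0.1,0,0,0,0],[-0.1,0,0,0,0]]]'
python3 -m jog '[[[-0.1,0,0,-0.03,0],[-0.1,0,0,-0.065,0],[-0.1,0,0,-0.1,0],[-0.1,0,0,-0.135,0],[-0.1,0,0,-0.16,0]]]'
python3 -m jog '[[[-0.1,-0.005,-0.036,0,0],[-0.1,-0.009,-0.072,0,0],[-0.1,-0.014,-0.108,0,0],[-0.1,-0.018,-0.144,0,0],[-0.1,-0.023,-0.18,0,0]]]'
python3 -m jog '[[[-0.1,-0.005,-0.036,0,0],[-0.1,-0.009,-0.072,0,0],[-0.1,-0.014,-0.108,0,0],[-0.1,-0.018,-0.144,0,0],[-0.1,-0.023,-0.18,0,0]]]'
python3 -m jog '[[[-0.1,-0.005,-0.036,0,0],[-0.1,-0.009,-0.072,0,0],[-0.1,-0.014,-0.108,0,0],[-0.1,-0.018,-0.144,0,0],[-0.1,-0.02,-0.159,0,0]]]'
python3 -m jog '[[[-0.1,0,0,0,-0.12],[-0.1,0,0,0,-0.24],[-0.1,0,0,0,-0.36],[-0.1,0,0,0,-0.48],[-0.1,0,0,0,-0.6]]]'
python3 -m jog '[[[-0.1,0,0,0,-0.12],[-0.1,0,0,0,-0.24],[-0.1,0,0,0,-0.36],[-0.1,0,0,0,-0.48],[-0.1,0,0,0,-0.6]]]'
python3 -m jog '[[[-0.1,0,0,0,-0.051],[-0.1,0,0,0,-0.051],[-0.1,0,0,0,-0.051]]]'
python3 - <<'E'
from h import *
for n in("top","side"): cv2.imwrite(f"pics/{n}2.png",robot.read_camera(n)[:,:,::-1])
a=cv2.imread('pics/top2.png'); hsv=cv2.cvtColor(a,cv2.COLOR_BGR2HSV)
m=np.zeros((420,560),np.uint8); m[170:270,365:430]=cv2.inRange(hsv,(45,80,40),(85,255,255))[170:270,365:430]
W=np.float32([pl('top',p,.06)[:2] for p in cv2.findNonZero(m)[:,0]]); print('bin',cv2.minAreaRect(W))
s=cv2.imread('pics/side2.png'); cv2.imwrite('pics/v2.png',np.hstack([a[130:270,150:430],s[130:270,150:430]])) 
cv2.imwrite('pics/v2.png',cv2.resize(np.vstack([a[140:265,170:430],s[140:265,170:430]]),None,fx=2.4,fy=2.4))
E
```

```text
time: 5.48
tool_pos: [0.5573, -0.3234, 0.0788]
tool_rot: [3.142, -0.0, 0.0]
contact_force: [0.3, 0.0, 0.5]
opening: 0.039
grip_force: 0.0
time: 5.9
tool_pos: [0.5577, -0.3238, 0.2425]
tool_rot: [3.139, -0.003, -0.0]
contact_force: [0.6, -0.4, 0.3]
opening: 0.0413
grip_force: 0.0
time: 6.32
tool_pos: [0.5338, -0.142, 0.2389]
tool_rot: [3.141, -0.0, -0.001]
contact_force: [0.5, -0.1, -0.0]
opening: 0.0411
grip_force: 0.0
time: 6.73
tool_pos: [0.5108, 0.0382, 0.239]
tool_rot: [3.142, -0.001, -0.0]
contact_force: [2.2, -1.0, 0.8]
opening: 0.0411
grip_force: 0.0
time: 7.15
tool_pos: [0.4903, 0.1993, 0.2389]
tool_rot: [-3.14, -0.0, 0.003]
contact_force: [-0.8, -0.9, -0.1]
opening: 0.0413
grip_force: 0.0
time: 7.57
tool_pos: [0.4912, 0.1957, 0.2388]
tool_rot: [3.141, -0.0, 0.606]
contact_force: [-0.2, -0.9, 0.2]
opening: 0.0416
grip_force: 0.0
time: 7.98
tool_pos: [0.4912, 0.1955, 0.2388]
tool_rot: [3.141, -0.0, 1.206]
contact_force: [0.1, 0.5, 0.1]
opening: 0.0413
grip_force: 0.0
time: 8.23
tool_pos: [0.4913, 0.1955, 0.2388]
tool_rot: [3.141, -0.0, 1.249]
contact_force: [0.3, 0.4, -0.4]
opening: 0.0413
grip_force: 0.0
bin ((0.5410853028297424, -0.3167712390422821), (0.11198364943265915, 0.15638521313667297), 88.62173461914062)
```

View pics/v2.png

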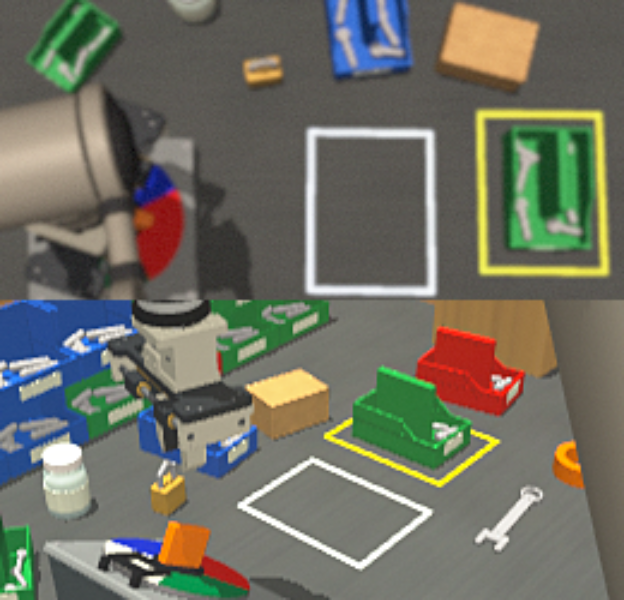

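The bin stands within the yellow frame, about 5 mm off centre, and the gripper hovers over the orange bar. I'll go down, grip and turn.

```bash
python3 -m jog '[[[-0.1,0,0,0.03,0],[-0.1,0,0,0.06,0],[-0.1,0,0,0.085,0],[-0.1,0,0,0.105,0],[-0.1,0,0,0.115,0]]]' 15
python3 -m jog '[[[-0.1,0,0,0,0],[-0.4,0,0,0,0],[-0.6,0,0,0,0],[-0.8,0,0,0,0],[-1,0,0,0,0]]]' 15
python3 -m jog '[[[-1,0,0,0,0],[-1,0,0,0,0],[-1,0,0,0,0.03],[-1,0,0,0,0.08],[-1,0,0,0,0.14]]]'
python3 -m jog '[[[-1,0,0,0,0.06],[-1,0,0,0,0.12],[-1,0,0,0,0.18],[-1,0,0,0,0.24],[-1,0,0,0,0.3]]]'
```

```text
time: 8.75
tool_pos: [0.49, 0.1951, 0.1212]
tool_rot: [-3.138, 0.002, 1.25]
contact_force: [-0.6, 0.5, 0.4]
opening: 0.0411
grip_force: 0.0
time: 9.17
tool_pos: [0.4917, 0.1957, 0.1249]
tool_rot: [3.14, -0.001, 1.251]
contact_force: [1.5, 1.1, 4.4]
opening: 0.0196
grip_force: 15.0
time: 9.58
tool_pos: [0.4916, 0.1955, 0.1249]
tool_rot: [3.14, -0.0, 1.109]
contact_force: [-1.8, -0.3, 8.2]
opening: 0.021
grip_force: 17.1
time: 10.0
tool_pos: [0.4909, 0.1951, 0.1251]
tool_rot: [3.141, 0.001, 0.809]
contact_force: [-5.5, -2.0, 12.8]
opening: 0.0242
grip_force: 18.4
```

```bash
python3 -m jog '[[[-1,0,0,0,0.06],[-1,0,0,0,0.12],[-1,0,0,0,0.18],[-1,0,0,0,0.24],[-1,0,0,0,0.3]]]'
python3 -m jog '[[[-1,0,0,0,0.06],[-1,0,0,0,0.12],[-1,0,0,0,0.18],[-1,0,0,0,0.24],[-1,0,0,0,0.3]]]'
python3 -m jog '[[[-1,0,0,0,0.06],[-1,0,0,0,0.12],[-1,0,0,0,0.18],[-1,0,0,0,0.21],[-1,0,0,0,0.21]]]'
python3 - <<'E'
from h import *
s=robot.read_camera('side')[:,:,::-1]; cv2.imwrite('pics/s3.png',cv2.resize(s[170:320,170:330],None,fx=4,fy=4,interpolation=cv2.INTER_CUBIC))
E
```

```text
time: 10.42
tool_pos: [0.4905, 0.1956, 0.1251]
tool_rot: [-3.141, 0.001, 0.508]
contact_force: [-6.5, -1.0, 13.0]
opening: 0.0262
grip_force: 18.3
time: 10.83
tool_pos: [0.4906, 0.1963, 0.1252]
tool_rot: [-3.14, 0.0, 0.208]
contact_force: [-7.0, 3.4, 12.3]
opening: 0.0277
grip_force: 17.6
time: 11.25
tool_pos: [0.4911, 0.1966, 0.1253]
tool_rot: [-3.14, -0.001, -0.001]
contact_force: [-4.8, 3.9, 11.0]
opening: 0.028
grip_force: 16.8
```

View pics/s3.png

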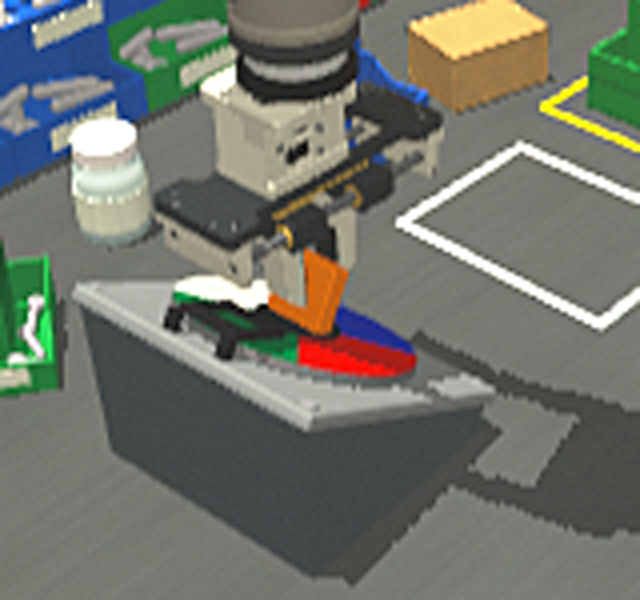

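Green is at the window. I'll release, retreat and check.

```bash
python3 -m jog '[[[-0.7,0,0,0,0],[-0.4,0,0,0,0],[-0.2,0,0,0,0],[-0.2,0,0,0,0],[-0.2,0,0,0,0]]]'
python3 -m jog '[[[-0.2,0,0,-0.02,0],[-0.2,0,0,-0.05,0],[-0.2,0,0,-0.08,0],[-0.2,0,0,-0.11,0],[-0.2,0,0,-0.13,0]]]'
python3 -m jog '[[[-0.1,0,0.036,0,0],[-0.1,0,0.072,0,0],[-0.1,0,0.108,0,0],[-0.1,0,0.144,0,0],[-0.1,0,0.18,0,0]]]'
python3 -m jog '[[[-0.1,0,0.036,0,0],[-0.1,0,0.072,0,0],[-0.1,0,0.1,0,0],[-0.1,0,0.1,0,0],[-0.1,0,0.1,0,0]]]'
python3 - <<'E'
from h import *
t=robot.read_camera('top')[:,:,::-1]; cv2.imwrite('pics/t4.png',cv2.resize(t[120:280,170:440],None,fx=2.9,fy=2.9,interpolation=cv2.INTER_CUBIC))
E
```

```text
time: 11.72
tool_pos: [0.4914, 0.1954, 0.1239]
tool_rot: [3.141, -0.001, 0.001]
contact_force: [0.7, -0.6, -0.4]
opening: 0.0361
grip_force: 0.0
time: 12.13
tool_pos: [0.492, 0.1954, 0.2565]
tool_rot: [-3.141, -0.003, 0.001]
contact_force: [0.4, -0.6, -0.2]
opening: 0.0366
grip_force: 0.0
time: 12.55
tool_pos: [0.4911, 0.0137, 0.2536]
tool_rot: [3.141, -0.0, 0.001]
contact_force: [1.6, -0.1, -0.0]
opening: 0.0412
grip_force: 0.0
time: 12.97
tool_pos: [0.4913, -0.086, 0.2533]
tool_rot: [-3.142, 0.001, -0.003]
contact_force: [-0.1, -0.6, -0.5]
opening: 0.0413
grip_force: 0.0
```

View pics/t4.png

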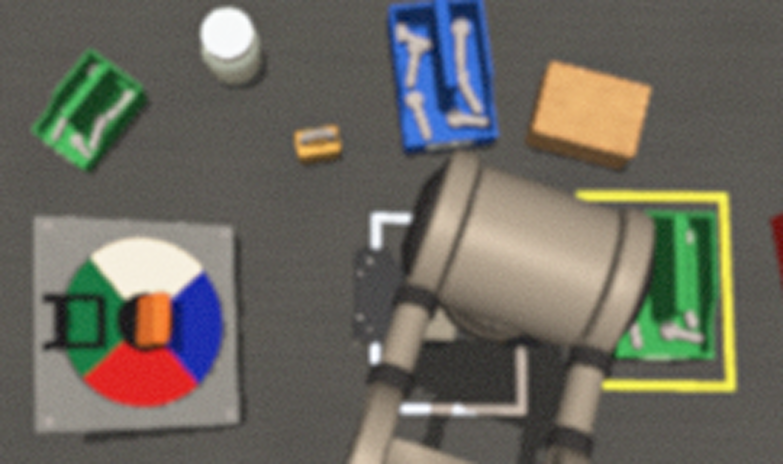

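The window at (78,321) shows green only and is well centred. The bin is inside the yellow frame and the robot touches nothing.

```bash
python3 -c "
from cell import robot
print(robot.hand_in())"
```

```text
the job is handed in; nothing more can be done
None
```

The job is handed in: the larger green bin was slid into the yellow frame and the wheel turned so that only green fills the window, as the camera images showed; the hand-in gave no verdict.

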